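# Fetch the capping head out of the sanitising chamber with the lifting hook

## Robot

A 6-joint arm with a two-finger parallel gripper is mounted at the origin on the work surface. World frame = base frame: x ahead of the robot, y to its left, z up, the work surface at z = 0. Lengths are in m, angles in rad, forces in N, time in s.
With the tool pointing down it reaches from about 0.35 to 0.975 m from the base axis. Payload 4.9 kg.
Tool frame: the origin (TCP) lies at the very end of the fingers, on their centre line; the grasp point (between the pads) lies behind it (manip.pinch_z is the y of the grasp point in the tool frame, in m); y points along the fingers, x is the direction in which the jaws open and shut, and the axes are right-handed (so a half turn about y gives the same grasp; the last joint's range is limited). The gripper opens to 85 mm and grips with 20 to 120 N. Pads are 22 mm wide; open, the fingers measure 114 mm over their backs; the gripper's body (76 mm by 85 mm) begins 54 mm behind the grasp point. The pads swing forward as they close: fully open they stand 13 mm farther back than shut.
Start: joints at [1.093, 0.053, 1.613, -0, 1.476, -0.119], TCP at [0.219, 0.585, 0.231] pointing down, gripper open.
Joint ranges: [-3.01, 3.01], [-1.01, 2.22], [0.06, 2.58], [-1.02, 4.17], [0.09, 2.62], [-3.14, 3.14]. Speed limits (rad/s): [2.57, 2.57, 3.14, 3.14, 3.14, 3.14].

## Interface

Orientations are given as a unit quaternion [w, x, y, z].
In Python, from plant import manip gives the robot as it stands.
- The arm moves only by the tool drive_tool, never from a script. Its argument "motion" is a list of rows, each a list of 3 entries, a list of its own where there are three numbers: the shift along the tool's x, y, z in units of 25 mm (1.0 is 25 mm), then the turn, a rotation vector about the tool's x, y, z in units of 5 degrees (1.0 is 5 degrees), then the closure, from -1 (fully open) to 1 (shut). A call has 1 to 12 rows; each row shifts and turns the commanded pose from where the row before left it, along the tool's axes as they then stand; what a row does not reach is not made up. A row lasts 1/10 s, in which the tool goes at most 50 mm and 8.59 degrees, less where a joint would pass 70% of its speed; a pose out of reach is approached as far as the arm can. A call is refused whole if a number of a shift passes 1 or a number of a turn 1, either way. A call with a gripper value outside its range is refused whole. The fingers move at their own pace and stop on an object; the grip force is fixed at half the most. Time passes only in rows, so rows that do not move let the fingers close. It gives the time, the measured TCP pose, the force and the opening at its end, in the units of the state.
- manip.state(): the state, without advancing time (a new reading comes with each control period).
- manip.grab_frame(name): name is "side" or "top" or "wrist"; returns a dict with "img" (400x640x3 uint8, blue, green, red), "range_z" (400x640 float32, m along the optical axis (not along the pixel's ray), 0 where there is no reading), "camera_matrix" (3x3 intrinsics, pixels), "k1" (the pictures are not rectified: a ray, as slopes to the right and down, at radius r is drawn at 1 + k1 r^2 times it, then the intrinsics apply), "world_from_camera" (4x4, takes a point from camera to world coordinates); the wrist camera has in their place "T_tool_cam" (4x4, takes a point from camera to tool coordinates, whose origin is the TCP and whose axes are the tool frame's). Camera axes: x right, y down, z forward; pixel columns grow to the right and rows downward; lengths in m; the calibration is good to about 2 mm. A picture is of the moment at which its call begins: read the wrist's pose just before it.
- manip.job_done(): hands the job in, once; it reports no verdict.
The state is a dict: "time": time; "joint_pos": joint angles; "joint_vel": joint speeds; "joint_efforts": joint torques, N m; "tool_pos": TCP position; "tool_rot": TCP orientation; "contact_force": force on the tool from outside, world axes, zero at the start; "ft_torque": the same for the moment, N m; "gripper_width": opening from 0.0 (shut) to 1.0 (fully open).
Only numpy, scipy, OpenCV 4.12 (cv2) and the standard library are available. Lean on these libraries where they do the work, as an engineer would, in place of code of your own. Each camera call takes 0.05 s, during which the arm holds its last target. There are 200 camera calls.

## Task

First push the amber shutter fully open to uncover the round port in the chamber's roof. Then take the lifting hook from its stand, reach down through the port with it, lift the gold capping head by its bail off the pedestal and out, and set it down gently, upright and flat inside the rim of the round tray; the head is clean, so never touch it with the gripper. Finally hang the hook back in its stand, leaving the shutter open and everything else on the bench undisturbed.

Things in the scene. Friction and masses are not known exactly. Their poses are not given: they have to be found in the camera images.
- chamber: Sanitising chamber fixed to the bench: clear-walled box 200 (own x) x 300 (own y) x 125 mm high with a white roof 6 mm thick. Origin: centre of its underside; z up. Round port in the roof at own (0, +75) mm; under it a black pedestal, 64 mm across, top 30 mm above the bench. Guide rails 8 mm high run along y on the roof at own x = +-76 mm.
- port (a point): Centre of the round port, 120 mm in diameter, at the roof's upper face, 125 mm above the bench.
- shutter (a joint): Travel in m of the amber see-through shutter plate (136 x 136 x 5 mm, its underside 1 mm above the roof): 0 = centred over the port, 0.135 = end stop, port fully clear. It slides along the chamber's own -y for growing values, needs about 2 N, and stays where it is left.
- fin (a point): Middle of the top edge of the shutter's upright red fin: 70 mm long (chamber x), 10 mm thick (chamber y), 26 mm high, top 157 mm above the bench. It stands 30 mm to the chamber's +y side of the shutter's centre; push on its +y face.
- head: Gold capping head on the pedestal: round body 60 mm across, 40 mm high, with a rigid steel bail above, about 0.3 kg. Origin: centre of its underside; z up. The bail, an 8 mm round bar, lies in the own y-z plane: legs at y = +-27 mm up to z = 76 mm, then rising to the peak in the middle. Opening under it: 46 mm wide, about 42 mm high in the middle, entered along own x from either side.
- bail (a point): Peak of the bail: centre of the bar, 86 mm above the head's underside.
- hook: Lifting hook, 0.15 kg, upright in its stand. Origin: centre of the underside of its steel collar (64 x 64 x 6 mm); z up. Above it a blue grip block 36 (own x) x 24 (own y) x 50 mm high. Below, an 8 mm rod runs down at own x = -14 mm and ends in a V in the x-z plane: lowest point z = -81, tip at x = +18 (outer edge +22), tip end z = -54 mm; mouth between rod and tip, open upwards, about 24 mm.
- grip (a point): Centre of the blue grip block's usable height, 33 mm above the hook's origin, on its axis.
- saddle (a point): Bottom of the V of the hook, on the bar's upper surface, where the bail settles: 73 mm below the hook's origin at own x = 1 mm.
- stand: Hook stand fixed to the bench: grey foot 100 x 100 x 10 mm, two upright plates 60 mm long (own x), 10 mm thick, 36 mm gap between (across own y), tops 120 mm above the bench. The hook's collar rests on both tops, its rod hanging in the gap. Origin: centre of the foot's underside; z up. The hook's x starts along the stand's x.
- tray: Round white tray with a green rim, fixed to the bench: floor 6 mm above the bench, rim inner diameter 116 mm, 12 mm high. Origin: centre of its underside.
- bottle_a: Amber bottle, bystander, 72 mm across, 175 mm high; origin at the centre of its underside.
- bottle_b: Amber bottle, bystander, like the first.
- bottle_c: Amber bottle, bystander, like the first.
- cap_jar: Glass jar with steel lid, bystander, 70 mm across, 90 mm high; origin at the centre of its underside.
- spare_chuck: Black stepped round chuck, bystander, 64 mm across, 55 mm high; origin at the centre of its underside.
- screwdriver: Orange-handled screwdriver lying on the bench, bystander.
- label_box: Small cardboard box, bystander, 90 x 70 x 60 mm; origin at the centre of its underside.

How it is judged:
On the way, in this order (a step that is already met when the one before it is completed fails the run):
1. the shutter is pushed fully open (value of joint shutter above 0.12 m), for 0.2 s.
2. the head hangs from the hook, clear above the chamber's roof (z of head in the frame of chamber above 0.128 m and contact force between hook and head above 0.5 N), for 0.2 s.
3. the head stands upright inside the tray's rim, off the hook (horizontal distance between head and tray below 0.028 m and angle between head's own z axis and vertical below 0.06 rad and z of head in the frame of tray between 0.002 and 0.01 m and contact force between head and tray above 0.5 N and contact force between hook and head below 0.1 N and linear speed of head below 0.03 m/s), for 0.2 s.
At the end, for the whole second after the job is handed in: Head flat on the tray floor inside the rim (centres within 28 mm, tilt under 0.06 rad); hook hanging by its collar on both stand plates (within 25 mm along, 16 mm across, tilt under 0.08 rad), released; shutter open beyond 0.110 m; all at rest (horizontal distance between head and tray below 0.028 m and angle between head's own z axis and vertical below 0.06 rad and z of head in the frame of tray between 0.002 and 0.01 m and x of hook in the frame of stand between -0.025 and 0.025 m and y of hook in the frame of stand between -0.016 and 0.016 m and z of hook in the frame of stand between 0.114 and 0.126 m and angle between hook's own z axis and vertical below 0.08 rad and value of joint shutter above 0.11 m and linear speed of each of head, hook below 0.02 m/s and contact force between hook and stand above 0.3 N and contact force between the fingers and hook below 0.1 N); the robot touches nothing.
It fails at once if the gripper touches the capping head (contact force between any of the fingers, the arm and head above 0.5 N).
It fails at once if the capping head is dropped (falls free of the hook faster than 0.6 m/s) (linear speed of head above 0.6 m/s and contact force between hook and head below 0.05 N).
It fails at once if the capping head is tipped by more than 0.8 rad (angle between head's own z axis and vertical above 0.8 rad).
It fails at once if a bystander is moved by more than 30 mm (distance of any of bottle_a, bottle_b, bottle_c, cap_jar, spare_chuck, screwdriver, label_box from where it was at the start of the episode above 0.03 m).
It also fails if it takes over 72 s, if anything falls off the work surface, if the arm or the gripper's body presses on something with over 40 N, if the wrist force passes 120 N, or if a joint passes its speed limit or range.

## Working session

There is one attempt and no reset: what is moved stays moved. The work goes in short steps, Python scripts to look and compute and a tool call to move; the robot and the scene stay as the last step left them, time stands still between calls to the robot, and variables do not carry over. Pictures are saved under pics/ and viewed, about 8 in all and at most 12, crops included, and the job is handed in when it is done.

Besides the shell and the picture viewer there is one more tool, called as name(argument=value, ...), one argument or row to a line, values as JSON. drive_tool: Moves the arm, as the interface text tells. Its arguments: {"type":"object","properties":{"motion":{"type":"array","items":{"type":"array"}}},"required":["motion"]}

```bash
ls; mkdir -p pics; cat > h.py <<'E'
import numpy as np, cv2
from scipy.spatial.transform import Rotation as R
from plant import manip
def pts(f, T=None):
    K=f["camera_matrix"];k1=f["k1"];h,w=f["range_z"].shape
    T=f["world_from_camera"] if T is None else T
    u,v=np.meshgrid(np.arange(w),np.arange(h))
    x=(u-K[0][2])/K[0][0];y=(v-K[1][2])/K[1][1]
    rd=np.hypot(x,y);r=rd.copy()
    for _ in range(20): r=rd/(1+k1*r*r)
    s=np.where(rd>0,r/np.maximum(rd,1e-9),1)
    z=f["range_z"];P=np.stack([x*s*z,y*s*z,z,np.ones_like(z)],-1)@np.array(T).T
    P=P[...,:3];P[z==0]=np.nan
    return P
def rays(f,uv,T=None):
    K=np.array(f["camera_matrix"]);T=np.array(f["world_from_camera"] if T is None else T)
    x=(uv[0]-K[0,2])/K[0,0];y=(uv[1]-K[1,2])/K[1,1];rd=np.hypot(x,y);r=rd
    for _ in range(20): r=rd/(1+f["k1"]*r*r)
    s=r/rd if rd>0 else 1
    return T[:3,3],T[:3,:3]@np.array([x*s,y*s,1])
def atz(f,uv,z,T=None):
    o,d=rays(f,uv,T);return o+d*(z-o[2])/d[2]
def tool():
    s=manip.state();q=s["tool_rot"];T=np.eye(4)
    T[:3,:3]=R.from_quat([q[1],q[2],q[3],q[0]]).as_matrix();T[:3,3]=s["tool_pos"];return T
E
python3 - <<'E'
from h import *
import pickle
print(manip.state(),manip.pinch_z);print(tool().round(3))
for n in("top","side"):
    f=manip.grab_frame(n);cv2.imwrite(f"pics/{n}1.png",f["img"]);pickle.dump(f,open(n+".pkl","wb"))
    print(n,f["camera_matrix"],f["k1"],np.round(f["world_from_camera"],3))
E
```

```text
pics
{'time': 0.0, 'joint_pos': array([ 1.09304326e+00,  5.33723639e-02,  1.61426840e+00, -3.74833619e-05,
        1.47596913e+00, -1.18959731e-01]), 'joint_vel': array([ 0.00039826, -0.00074881, -0.00135698, -0.00193819,  0.00147956,
       -0.00158137]), 'joint_efforts': array([-2.57963395e-03, -3.93651259e+01, -3.70184147e+01, -1.95406228e-04,
        6.67635089e-03,  2.03639797e-05]), 'tool_pos': array([0.21917123, 0.58466513, 0.23006868]), 'tool_rot': array([-0.58084728,  0.58153817,  0.40213452, -0.40338272]), 'contact_force': array([ 1.06606782, -1.10285426, -0.72398886]), 'ft_torque': array([ 0.0016804 , -0.00577238, -0.00388662]), 'gripper_width': 1.0015501531004736} -0.0187
[[ 0.351 -0.001 -0.936  0.219]
 [ 0.936 -0.002  0.351  0.585]
 [-0.002 -1.     0.     0.23 ]
 [ 0.     0.     0.     1.   ]]
top [[383.76871195   0.         317.35944425]
 [  0.         383.76871195 198.93375137]
 [  0.           0.           1.        ]] -0.015082958645140997 [[-0.    -0.987  0.164  0.36 ]
 [-1.     0.002  0.011 -0.069]
 [-0.011 -0.164 -0.986  1.356]
 [ 0.     0.     0.     1.   ]]
side [[480.39993987   0.         319.71927532]
 [  0.         480.39993987 202.4988044 ]
 [  0.           0.           1.        ]] -0.10826062267464474 [[ 0.927 -0.265  0.265  0.149]
 [-0.375 -0.651  0.66  -1.107]
 [-0.003 -0.711 -0.703  1.226]
 [ 0.     0.     0.     1.   ]]
```

View pics/top1.png

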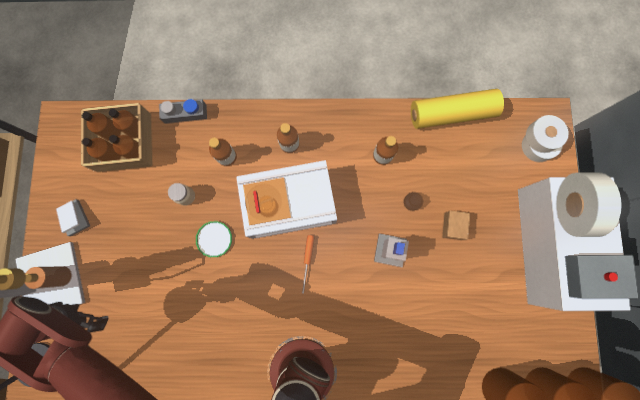

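View pics/side1.png

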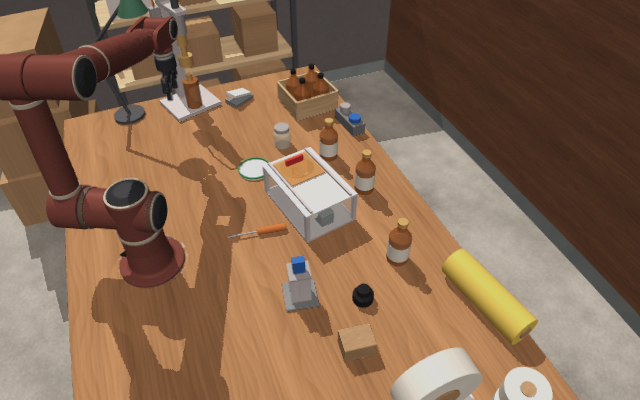

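Top view: chamber at about (287,198) with amber shutter (267,200) and red fin (257,202). Tray is at (214,239), stand and hook at (393,250), screwdriver at (308,262), and the bottles are behind. I'll measure with depth and colour.

```bash
python3 - <<'E'
from h import *
import pickle
f=pickle.load(open("top.pkl","rb"));P=pts(f);im=f["img"].astype(int);Z=P[...,2]
def box(u0,u1,v0,v1):
    m=np.zeros(Z.shape,bool);m[v0:v1,u0:u1]=1;return m
def rect(n,m):
    q=P[m];r=cv2.minAreaRect((q[:,:2]*1000).astype(np.float32));print(n,m.sum(),"rect",np.round(r[0],1),np.round(r[1],1),round(r[2],2),"med",np.median(q,0).round(4))
c=box(230,345,155,242)
rect("roof",c&(Z>.118)&(Z<.14))
B,G,Rr=im[...,0],im[...,1],im[...,2]
rect("fin",c&(Z>.148)&(Z<.165))
red=c&(Rr>140)&(G<60)&(B<60);rect("red",red)
s=box(365,420,225,275)
rect("foot+",s&(Z>.006)); rect("foot",s&(Z>.006)&(Z<.016)); rect("collar",s&(Z>.11)&(Z<.135)); rect("griptop",s&(Z>.165))
rect("blue",s&(B>G+50)&(Z>.165))
t=box(190,240,215,262)
rect("tray",t&(Z>.004)&(Z<.02)); g=t&(G>Rr+30)&(G>B+20)
q=(P[g][:,:2]*1000).astype(np.float32);print("rim",cv2.minEnclosingCircle(q),cv2.fitEllipse(q),np.median(Z[g]))
w=t&(im.min(-1)>150);print("white",P[w].mean(0),np.ptp(P[w],0))
for n,b in dict(ba=(208,240,135,170),bb=(272,305,120,155),bc=(370,402,133,166),jar=(166,194,180,208),chuck=(402,428,190,212),lab=(445,473,208,240),sd=(298,318,232,292)).items():
    m=box(*b)&(Z>.012);q=P[m];print(n,np.median(q,0).round(3),q.min(0).round(3),q.max(0).round(3))
a=cv2.resize(f["img"][150:280,225:425],None,fx=4,fy=4,interpolation=cv2.INTER_CUBIC);cv2.imwrite("pics/crop1.png",a)
E
```

```text
roof 5485 rect [571.5  47.3] [201.4 301.3] 10.32 med [0.5698 0.045  0.1277]
fin 76 rect [554.8 138.9] [69.3 10.1] 10.07 med [0.5526 0.1385 0.157 ]
red 4 rect [547.8 134.3] [55.2  3.9] 4.77 med [0.5357 0.1332 0.1563]
foot+ 903 rect [ 410.  -321.9] [167.3 161.9] 89.37 med [ 0.4029 -0.2954  0.0575]
foot 406 rect [ 410.  -321.9] [167.3 161.9] 89.37 med [ 0.3931 -0.2839  0.0104]
collar 292 rect [ 405.2 -308.5] [64.9 64.5] 79.08 med [ 0.403  -0.2996  0.1265]
griptop 101 rect [ 405.  -307.6] [23.9 35.5] 77.58 med [ 0.4041 -0.3072  0.1764]
blue 87 rect [ 404.2 -307.4] [22.9 33.7] 78.67 med [ 0.404  -0.3072  0.1765]
tray 1093 rect [446.7 308.9] [161.8 172.2] 0.01 med [0.4454 0.31   0.0075]
rim ((443.25250244140625, 310.5374450683594), 63.89815902709961) ((442.98046875, 310.2158508300781), (120.46417236328125, 122.25650024414062), 6.128590106964111) 0.012639115474323726
white [nan nan nan] [nan nan nan]
ba [0.729 0.265 0.117] [0.707 0.24  0.013] [0.774 0.31  0.18 ]
bb [0.776 0.044 0.119] [0.754 0.012 0.013] [0.827 0.082 0.182]
bc [ 0.733 -0.282  0.118] [ 0.71  -0.324  0.013] [ 0.783 -0.254  0.182]
jar [0.592 0.409 0.088] [0.564 0.384 0.013] [0.632 0.45  0.099]
chuck [ 0.572 -0.385  0.037] [ 0.544 -0.421  0.012] [ 0.605 -0.36   0.062]
lab [ 0.488 -0.525  0.06 ] [ 0.44  -0.567  0.012] [ 0.537 -0.49   0.068]
sd [ 0.397 -0.022  0.023] [ 0.265 -0.039  0.012] [ 0.455 -0.002  0.031]
```

View pics/crop1.png

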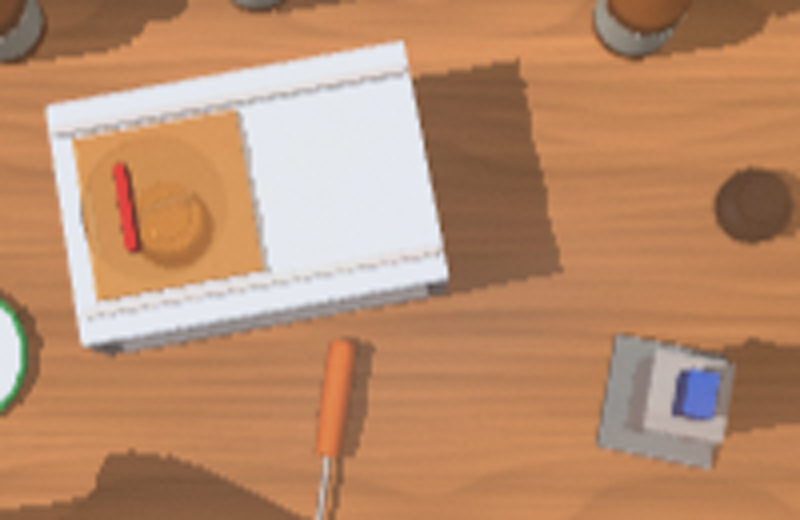

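Chamber centre is (0.5715, 0.047) with yaw 10.3° (roof rectangle 201x301 matches), and the port is at about (0.558, 0.121). The fin shows the shutter starting about 12 mm open. Tray is at (0.443, 0.310), hook axis at (0.405, -0.308) with its x axis along -12° or 168°. First I turn the tool so the jaw line follows the chamber's y, and shut the fingers.

drive_tool(
  motion=[
    [[0,0,0],[0,-1,0],1],
    [[0,0,0],[0,-1,0],1],
    [[0,0,0],[0,-1,0],1],
    [[0,0,0],[0,-1,0],1],
    [[0,0,0],[0,-1,0],1],
    [[0,0,0],[0,-1,0],1],
    [[0,0,0],[0,-0.2,0],1],
  ],
)

```text
time: 0.8
tool_pos: [0.2193, 0.5849, 0.2306]
tool_rot: [0.452, -0.452, -0.543, 0.544]
contact_force: [-0.4, 0.2, -0.7]
gripper_width: 0.002
```

```bash
cat >> h.py <<'E'
def plan(xyz,yaw=None):
    T=tool();d=T[:3,:3].T@(np.array(xyz)-T[:3,3])/.025
    a=np.degrees(np.arctan2(T[1,0],T[0,0]));s=manip.state()
    print("t",round(s["time"],2),"pos",T[:3,3].round(4),"yaw",a.round(2),"tilt",T[:3,1].round(3),"units",d.round(2),"turn_y",None if yaw is None else round(-((yaw-a+180)%360-180)/5,2),"F",s["contact_force"].round(1),"w",round(s["gripper_width"],2))
E
python3 -c "
from h import *
plan([.5486,.1733,.23],100.3)"
```

```text
t 0.8 pos [0.2193 0.5849 0.2306] yaw 100.49 tilt [-0.001 -0.001 -1.   ] units [-18.59   0.03  -9.96] turn_y 0.04 F [-0.4  0.2 -0.7] w 0.0
```

drive_tool(
  motion=[
    [[-1,0,-0.54],[0,0,0],1],
    [[-1,0,-0.54],[0,0,0],1],
    [[-1,0,-0.54],[0,0,0],1],
    [[-1,0,-0.54],[0,0,0],1],
    [[-1,0,-0.54],[0,0,0],1],
    [[-1,0,-0.54],[0,0,0],1],
    [[-1,0,-0.54],[0,0,0],1],
    [[-1,0,-0.54],[0,0,0],1],
    [[-1,0,-0.54],[0,0,0],1],
    [[-1,0,-0.54],[0,0,0],1],
    [[-1,0,-0.54],[0,0,0],1],
    [[-1,0,-0.54],[0,0,0],1],
  ],
)

```text
time: 2.0
tool_pos: [0.4336, 0.3184, 0.231]
tool_rot: [0.453, -0.453, -0.543, 0.543]
contact_force: [0.3, 0.5, 0.9]
gripper_width: -0.002
```

drive_tool(
  motion=[
    [[-1,0,-0.54],[0,0,0],1],
    [[-1,0,-0.54],[0,0,0],1],
    [[-1,0,-0.54],[0,0,0],1],
    [[-1,0,-0.54],[0,0,0],1],
    [[-1,0,-0.54],[0,0,0],1],
    [[-1,0,-0.54],[0,0,0],1],
    [[-0.5,0,-0.2],[0,0,0],1],
    [[0,0,0],[0,0,0],1],
    [[0,0,0],[0,0,0],1],
  ],
)

```text
time: 2.9
tool_pos: [0.5467, 0.1758, 0.2311]
tool_rot: [0.453, -0.452, -0.543, 0.543]
contact_force: [-0.0, 0.2, 0.1]
gripper_width: 0.003
```

```bash
python3 -c "
from h import *
plan([.5486,.1733,.142],100.3)"
```

```text
t 2.9 pos [0.5467 0.1758 0.2311] yaw 100.42 tilt [-0.001  0.001 -1.   ] units [-0.11  3.56 -0.06] turn_y 0.02 F [-0.   0.2  0.1] w 0.0
```

drive_tool(
  motion=[
    [[0,1,0],[0,0,0],1],
    [[0,1,0],[0,0,0],1],
    [[0,1,0],[0,0,0],1],
    [[0,0.55,0],[0,0,0],1],
    [[0,0,0],[0,0,0],1],
    [[-0.4,0,0],[0,0,0],1],
    [[-0.4,0,0],[0,0,0],1],
    [[-0.4,0,0],[0,0,0],1],
    [[-0.4,0,0],[0,0,0],1],
  ],
)

```text
time: 3.8
tool_pos: [0.5555, 0.1353, 0.1442]
tool_rot: [-0.452, 0.453, 0.544, -0.542]
contact_force: [0.0, 1.8, 1.3]
gripper_width: -0.003
```

drive_tool(
  motion=[
    [[-0.5,0,0],[0,0,0],1],
    [[-0.5,0,0],[0,0,0],1],
    [[-0.5,0,0],[0,0,0],1],
    [[-0.5,0,0],[0,0,0],1],
    [[-0.5,0,0],[0,0,0],1],
    [[-0.5,0,0],[0,0,0],1],
    [[-0.4,0,0],[0,0,0],1],
    [[-0.2,0,0],[0,0,0],1],
    [[-0.2,0,0],[0,0,0],1],
    [[0,0,0],[0,0,0],1],
  ],
)

```text
time: 4.8
tool_pos: [0.5715, 0.0417, 0.1422]
tool_rot: [0.452, -0.453, -0.543, 0.544]
contact_force: [-0.8, -0.4, -0.3]
gripper_width: -0.001
```

```bash
python3 -c "
from h import *
c=np.array([.5715,.0473]);y=np.array([-.1788,.984])
T=tool();print('own y',(T[:2,3]-c)@y);plan([.5486,.1733,.142],100.3)"
```

```text
own y -0.005498219123932762
t 4.8 pos [0.5715 0.0417 0.1422] yaw 100.42 tilt [-0.001 -0.001 -1.   ] units [ 5.34  0.   -0.05] turn_y 0.02 F [-0.8 -0.4 -0.3] w -0.0
```

drive_tool(
  motion=[
    [[-0.15,0,0],[0,0,0],1],
    [[-0.1,0,0],[0,0,0],1],
    [[-0.1,0,0],[0,0,0],1],
    [[0,0,0],[0,0,0],1],
    [[0,0,0],[0,0,0],1],
  ],
)

```text
time: 5.3
tool_pos: [0.5724, 0.0366, 0.1422]
tool_rot: [-0.454, 0.45, 0.545, -0.543]
contact_force: [-2.2, 10.5, 0.5]
gripper_width: -0.001
```

```bash
python3 -c "
from h import *
c=np.array([.5715,.0473]);y=np.array([-.1788,.984])
T=tool();print('own y',(T[:2,3]-c)@y);plan([.5486,.1733,.142],100.3)
f=manip.grab_frame('top');P=pts(f);Z=P[...,2]
m=np.zeros(Z.shape,bool);m[155:242,230:345]=1
im=f['img'].astype(int);r=m&(im[...,2]>120)&(im[...,1]<70)&(im[...,0]<60)
q=P[r];q=q[(q[:,2]>.15)&(q[:,2]<.163)];print(len(q),((q[:,:2]-c)@y).round(3), q[:,2].round(3))"
```

```text
own y -0.010647921149491544
t 5.3 pos [0.5724 0.0366 0.1422] yaw 100.49 tilt [-0.002  0.006 -1.   ] units [ 5.55  0.04 -0.06] turn_y 0.04 F [-2.2 10.5  0.5] w -0.0
0 [] []
```

drive_tool(
  motion=[
    [[0.5,0,0],[0,0,0],1],
    [[0.5,-0.3,0],[0,0,0],1],
    [[0.5,-1,0],[0,0,0],0],
    [[0,-1,0],[0,0,0],-1],
    [[0,-1,0],[0,0,0],-1],
    [[0,-1,0],[0,0,0],-1],
    [[0,-1,0],[0,0,0],-1],
    [[0,-1,0],[0,0,0],-1],
    [[0,-1,0],[0,0,0],-1],
    [[0,0,0],[0,0,0],-1],
    [[0,0,0],[0,0,0],-1],
  ],
)

```text
time: 6.45
tool_pos: [0.5666, 0.0711, 0.3258]
tool_rot: [-0.452, 0.453, 0.544, -0.543]
contact_force: [-0.8, 0.2, -0.3]
gripper_width: 1.0
```

```bash
python3 -c "
from h import *
import pickle
T=tool();f=manip.grab_frame('wrist');print(np.round(f['T_tool_cam'],3),f['camera_matrix'][0]);plan([.558,.121,.3])
f['world_from_camera']=T@np.array(f['T_tool_cam']);pickle.dump(f,open('w1.pkl','wb'));cv2.imwrite('pics/w1.png',f['img'])"
```

```text
[[ 1.    -0.    -0.001  0.   ]
 [ 0.001 -0.32   0.947 -0.144]
 [-0.001 -0.947 -0.32   0.083]
 [ 0.     0.     0.     1.   ]] [285.08736178   0.         326.43426326]
t 6.5 pos [0.5661 0.071  0.3243] yaw 100.46 tilt [-0.001 -0.    -1.   ] units [ 2.02  0.97 -0.05] turn_y None F [ 0.   0.2 -0.1] w 1.0
```

View pics/w1.png

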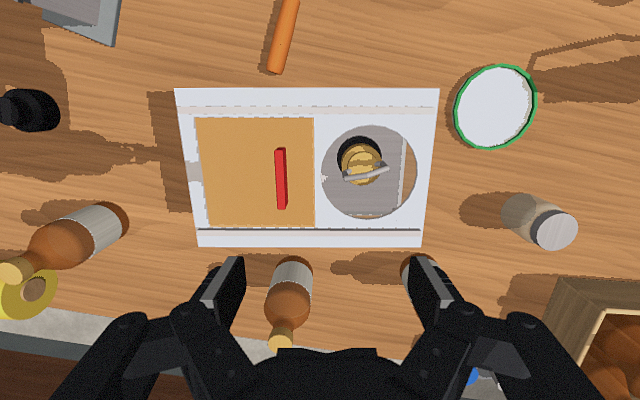

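Wrist view: shutter fully open, port clear at (369,170), head's bail from (343,178) to (389,167). I'll get bail direction and centre from depth.

```bash
python3 - <<'E'
from h import *
import pickle
f=pickle.load(open('w1.pkl','rb'));P=pts(f);Z=P[...,2]
m=np.zeros(Z.shape,bool);m[130:212,325:412]=1
d=np.hypot(P[...,0]-.558,P[...,1]-.121)
b=m&(Z>.1)&(Z<.124)&(d<.052);q=P[b];print(len(q))
c=q[:,:2].mean(0);u,s,v=np.linalg.svd(q[:,:2]-c);v=v[0];t=(q[:,:2]-c)@v
print("c",c,"dir",np.degrees(np.arctan2(v[1],v[0])),"ext",t.min(),t.max(),"mid",c+v*(t.min()+t.max())/2)
for lo in np.arange(-.03,.03,.006):
    k=(t>=lo)&(t<lo+.006); 
    if k.any(): print(round(lo,3),k.sum(),q[k].mean(0).round(4),q[k][:,2].max().round(4))
g=m&(Z>.062)&(Z<.076)&(d<.055);q=P[g];print("bodytop",len(q),cv2.minEnclosingCircle((q[:,:2]*1000).astype(np.float32)))
# roof & port by bench-plane
r=np.zeros(Z.shape,bool);r[85:250,170:445]=1;r&=(Z>.12)&(Z<.14)
print("roof",cv2.minAreaRect((P[r][:,:2]*1000).astype(np.float32)))
e=m&False;h=np.zeros(Z.shape,np.uint8);h[(Z>.118)]=1
# boundary of port
q=P[(cv2.dilate((Z<.115).astype(np.uint8),np.ones((3,3)))>0)&(Z>.12)&(Z<.13)&(d<.07)&(d>.05)];
A=np.c_[2*q[:,:2],np.ones(len(q))];x=np.linalg.lstsq(A,(q[:,:2]**2).sum(1),rcond=None)[0];print("port",x[:2],np.sqrt(x[2]+x[0]**2+x[1]**2))
a=cv2.resize(f["img"][110:230,300:430],None,fx=5,fy=5,interpolation=cv2.INTER_CUBIC);cv2.imwrite("pics/crop2.png",a)
E
```

```text
303
c [0.55821596 0.12095807] dir -65.33484092904577 ext -0.030893260307531874 0.030362798969128225 mid [0.55810528 0.1211991 ]
-0.03 30 [0.5468 0.1451 0.1095] 0.1126
-0.024 27 [0.5493 0.14   0.1126] 0.1147
-0.018 29 [0.5523 0.1347 0.1149] 0.1181
-0.012 30 [0.5545 0.1291 0.1171] 0.1202
-0.006 29 [0.557  0.1236 0.1196] 0.1221
-0.0 31 [0.5596 0.1183 0.1191] 0.1216
0.006 31 [0.562  0.1127 0.1169] 0.1196
0.012 30 [0.5647 0.1073 0.1149] 0.1186
0.018 28 [0.5672 0.1018 0.1121] 0.1143
0.024 31 [0.569  0.0965 0.1088] 0.1127
bodytop 686 ((557.8732299804688, 121.67793273925781), 26.210342407226562)
roof ((570.1666870117188, 47.836524963378906), (199.82484436035156, 301.930419921875), 10.337013244628906)
port [0.55566321 0.1216484 ] 0.06002554519238021
```

View pics/crop2.png

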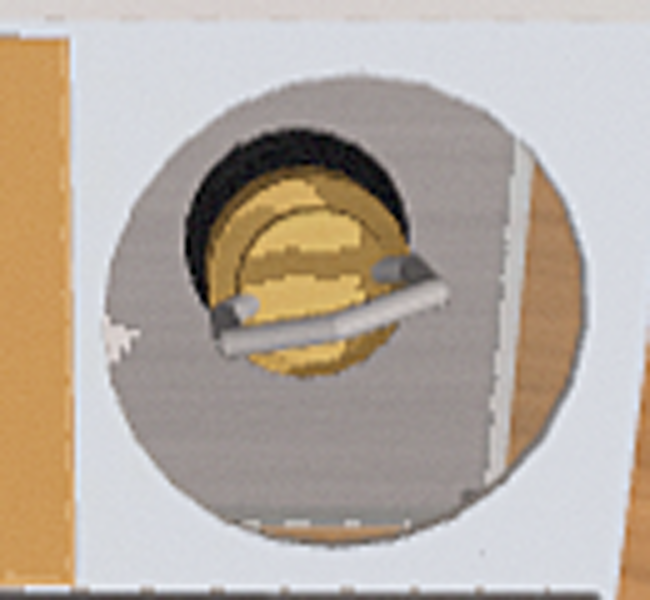

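Bail peak at (0.558, 0.121), top about 0.12 as expected, own y along 114.7°. The hook needs turning +37° whichever way its mouth faces. Going above the hook now.

drive_tool(
  motion=[
    [[0,0,0],[0,1,0],-1],
    [[0,0,0],[0,1,0],-1],
    [[0,0,0],[0,1,0],-1],
    [[0,0,0],[0,1,0],-1],
    [[0,0,0],[0,0.53,0],-1],
    [[-1,0,0.2],[0,0,0],-1],
    [[-1,0,0.2],[0,0,0],-1],
    [[-1,0,0.2],[0,0,0],-1],
    [[-1,0,0.2],[0,0,0],-1],
    [[-1,0,0.2],[0,0,0],-1],
    [[-1,0,0.2],[0,0,0],-1],
    [[-1,0,0.2],[0,0,0],-1],
  ],
)

```text
time: 7.7
tool_pos: [0.494, -0.0934, 0.3228]
tool_rot: [0.551, -0.549, -0.443, 0.445]
contact_force: [0.3, 0.5, -0.0]
gripper_width: 1.0
```

drive_tool(
  motion=[
    [[-1,0,0.2],[0,0,0],-1],
    [[-1,0,0.2],[0,0,0],-1],
    [[-1,0,0.2],[0,0,0],-1],
    [[-1,0,0.2],[0,0,0],-1],
    [[-1,0,0.2],[0,0,0],-1],
    [[-1,0,0.2],[0,0,0],-1],
    [[-1,0,0.2],[0,0,0],-1],
    [[-1,0,0.2],[0,0,0],-1],
    [[-1,0,0.1],[0,0,0],-1],
    [[0,0,0],[0,0,0],-1],
    [[0,0,0],[0,0,0],-1],
  ],
)

```text
time: 8.8
tool_pos: [0.4056, -0.3034, 0.3233]
tool_rot: [0.552, -0.549, -0.444, 0.444]
contact_force: [-0.2, -0.4, 0.4]
gripper_width: 0.996
```

```bash
python3 - <<'E'
from h import *
plan([.405,-.3075,.324],77.8)
T=tool();f=manip.grab_frame('wrist');W=T@np.array(f['T_tool_cam']);P=pts(f,W);Z=P[...,2]
cv2.imwrite('pics/w2.png',f['img'])
d=np.hypot(P[...,0]-.405,P[...,1]+.308)
def rect(n,m):
    q=P[m];r=cv2.minAreaRect((q[:,:2]*1000).astype(np.float32));print(n,m.sum(),np.round(r[0],1),np.round(r[1],1),round(r[2],2),np.median(q,0).round(4))
rect("grip",(d<.04)&(Z>.17)&(Z<.185)); rect("collar",(d<.06)&(Z>.12)&(Z<.133)); rect("foot",(d<.085)&(Z>.007)&(Z<.016))
E
```

```text
t 8.8 pos [ 0.4056 -0.3034  0.3233] yaw 77.73 tilt [-0.002  0.002 -1.   ] units [-0.16 -0.03 -0.01] turn_y -0.01 F [-0.2 -0.4  0.4] w 1.0
grip 750 [ 402.7 -306.8] [23.8 35.5] 79.26 [ 0.4016 -0.3066  0.1771]
collar 1884 [ 403.2 -306.9] [64.2 64.2] 78.62 [ 0.3953 -0.2989  0.1272]
foot 1568 [ 402.7 -306.8] [100.1  99.4] 78.59 [ 0.3727 -0.2971  0.011 ]
```

View pics/w2.png

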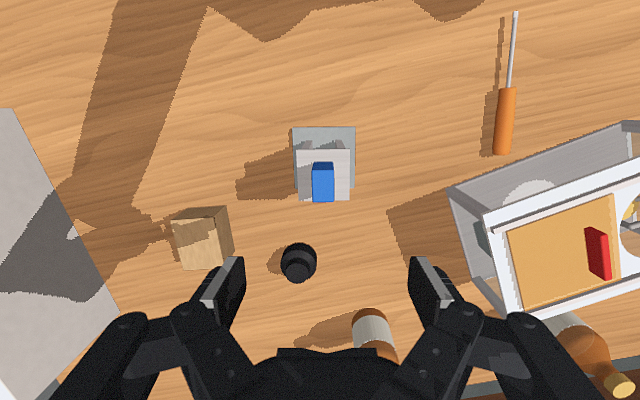

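Wrist view: hook at (323,182), grip, collar and foot rectangles agree at (0.403, -0.307) with jaw yaw 78.6°. Descending to grasp.

drive_tool(
  motion=[
    [[-0.16,1,0.05],[0,-0.17,0],-1],
    [[0,1,0],[0,0,0],-1],
    [[0,1,0],[0,0,0],-1],
    [[0,1,0],[0,0,0],-1],
    [[0,1,0],[0,0,0],-1],
    [[0,1,0],[0,0,0],-1],
    [[0,0.8,0],[0,0,0],-1],
    [[0,0.5,0],[0,0,0],-1],
    [[0,0.25,0],[0,0,0],-1],
    [[0,0,0],[0,0,0],-1],
  ],
)

```text
time: 9.85
tool_pos: [0.404, -0.3068, 0.1357]
tool_rot: [0.547, -0.546, -0.448, 0.448]
contact_force: [0.2, 1.1, -0.4]
gripper_width: 1.002
```

drive_tool(
  motion=[
    [[0,0,0],[0,0,0],1],
    [[0,0,0],[0,0,0],1],
    [[0,0,0],[0,0,0],1],
    [[0,0,0],[0,0,0],1],
    [[0,0,0],[0,0,0],1],
    [[0,0,0],[0,0,0],1],
    [[0,0,0],[0,0,0],1],
    [[0,0,0],[0,0,0],1],
  ],
)

```text
time: 10.65
tool_pos: [0.4044, -0.3078, 0.137]
tool_rot: [-0.547, 0.547, 0.448, -0.448]
contact_force: [0.0, -0.5, 4.1]
gripper_width: 0.28
```

```bash
python3 -c "
from h import *
plan([.403,-.307,.134],78.6)"
```

```text
t 10.65 pos [ 0.4044 -0.3078  0.137 ] yaw 78.64 tilt [ 0.001 -0.001 -1.   ] units [0.02 0.12 0.06] turn_y 0.01 F [ 0.  -0.5  4.1] w 0.28
```

drive_tool(
  motion=[
    [[0,-0.3,0],[0,0,0],1],
    [[0,-0.6,0],[0,0,0],1],
    [[0,-1,0],[0,0,0],1],
    [[0,-1,0],[0,0,0],1],
    [[0,-1,0],[0,0,0],1],
    [[0,-1,0],[0,0,0],1],
    [[0,-1,0],[0,0,0],1],
    [[0,-1,0],[0,0,0],1],
    [[0,-1,0],[0,0,0],1],
    [[0,0,0],[0,0,0],1],
    [[0,0,0],[0,0,0],1],
  ],
)

```text
time: 11.75
tool_pos: [0.404, -0.3073, 0.3339]
tool_rot: [-0.547, 0.547, 0.448, -0.448]
contact_force: [0.4, 0.7, -2.2]
gripper_width: 0.269
```

```bash
python3 - <<'E'
from h import *
plan([.558,.121,.337],115)
f=manip.grab_frame('side');W=np.linalg.inv(f['world_from_camera']);p=W@np.array([.404,-.308,.27,1]);K=np.array(f['camera_matrix']);uv=(K@(p[:3]/p[2]))[:2].astype(int);print(uv)
cv2.imwrite('pics/s2.png',cv2.resize(f['img'][max(uv[1]-50,0):uv[1]+60,uv[0]-60:uv[0]+60],None,fx=5,fy=5,interpolation=cv2.INTER_CUBIC))
E
```

```text
t 11.75 pos [ 0.404  -0.3073  0.3339] yaw 78.64 tilt [ 0. -0. -1.] units [18.01 -0.13 -2.67] turn_y -7.27 F [ 0.4  0.7 -2.2] w 0.27
[296 237]
```

View pics/s2.png

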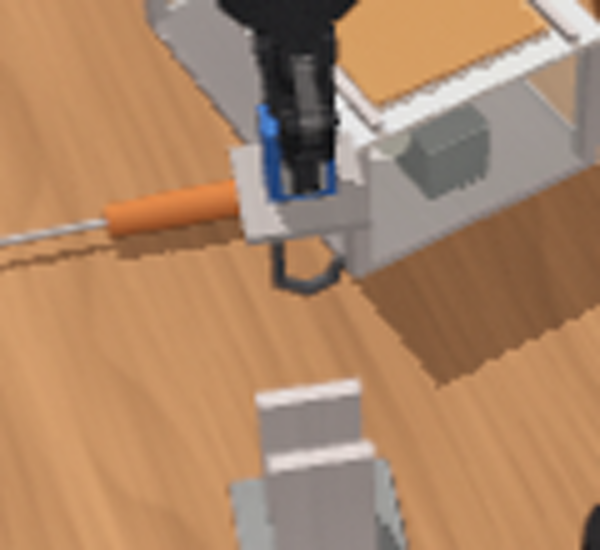

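Rod hangs on the left (-x side) at (280,265), tip on the right at (340,262), so the hook's +x points along -11.4° (tool -z). Turning +36° and moving to the entry point, 34 mm to the -x side of the bail.

drive_tool(
  motion=[
    [[0,0,0],[0,-1,0],1],
    [[0,0,0],[0,-1,0],1],
    [[0,0,0],[0,-1,0],1],
    [[0,0,0],[0,-1,0],1],
    [[0,0,0],[0,-1,0],1],
    [[0,0,0],[0,-1,0],1],
    [[0,0,0],[0,-1,0],1],
    [[0,0,0],[0,-0.2,0],1],
    [[0.5,0,-0.44],[0,0,0],1],
    [[1,0,-0.88],[0,0,0],1],
    [[1,0,-0.88],[0,0,0],1],
    [[1,0,-0.88],[0,0,0],1],
  ],
)

```text
time: 13.0
tool_pos: [0.4375, -0.1937, 0.3329]
tool_rot: [-0.383, 0.382, 0.595, -0.595]
contact_force: [0.0, -0.1, -1.2]
gripper_width: 0.272
```

drive_tool(
  motion=[
    [[1,0,-0.88],[0,0,0],1],
    [[1,0,-0.88],[0,0,0],1],
    [[1,0,-0.88],[0,0,0],1],
    [[1,0,-0.88],[0,0,0],1],
    [[1,0,-0.88],[0,0,0],1],
    [[1,0,-0.88],[0,0,0],1],
    [[1,0,-0.88],[0,0,0],1],
    [[1,0,-0.88],[0,0,0],1],
    [[1,0,-0.88],[0,0,0],1],
    [[0.5,0,-0.4],[0,0,0],1],
    [[0,0,0],[0,0,0],1],
    [[0,0,0],[0,0,0],1],
  ],
)

```text
time: 14.2
tool_pos: [0.5271, 0.1068, 0.3333]
tool_rot: [0.382, -0.382, -0.595, 0.596]
contact_force: [0.1, -0.1, -1.1]
gripper_width: 0.272
```

```bash
python3 - <<'E'
from h import *
plan([.5276,.1068,.175],114.7)
T=tool();f=manip.grab_frame('wrist');W=T@np.array(f['T_tool_cam']);P=pts(f,W);Z=P[...,2]
cv2.imwrite('pics/w3.png',f['img'])
d=np.hypot(P[...,0]-.558,P[...,1]-.121);q=P[(d<.045)&(Z>.1)&(Z<.124)];print(len(q),q.mean(0) if len(q) else 0)
# hook collar top, in tool frame
Q=(P-T[:3,3])@T[:3,:3]
m=(np.abs(Q[...,0])<.04)&(np.abs(Q[...,2])<.045)&(Q[...,1]<.02)&(Q[...,1]>.0);q=Q[m]
print("collar tool",m.sum(),cv2.minAreaRect((q[:,[0,2]]*1000).astype(np.float32)),np.median(q[:,1]),q.min(0),q.max(0))
E
```

```text
t 14.2 pos [0.5271 0.1068 0.3333] yaw 114.64 tilt [-0.001 -0.001 -1.   ] units [-0.01  6.33 -0.03] turn_y -0.01 F [ 0.1 -0.1 -1.1] w 0.27
35 [0.55489603 0.12177791 0.10719762]
collar tool 5049 ((0.4052848815917969, 10.902749061584473), (64.3941879272461, 45.19639587402344), 0.21488137543201447) 0.00987104603190765 [-3.17729738e-02  4.87198247e-06 -1.18154864e-02] [0.0325531  0.01542169 0.03352708]
```

View pics/w3.png

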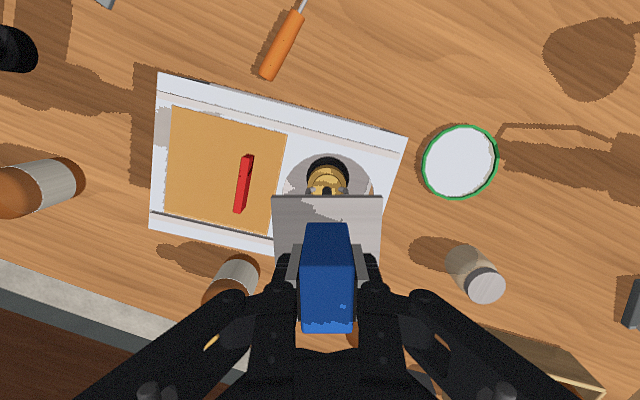

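Grip is straight; hook origin sits 16 mm below the TCP and 1.5 mm toward tool +z. Descending into the port.

drive_tool(
  motion=[
    [[0,0.7,0],[0,0,0],1],
    [[0,0.8,0],[0,0,0],1],
    [[0,0.8,0],[0,0,0],1],
    [[0,0.8,0],[0,0,0],1],
    [[0,0.8,0],[0,0,0],1],
    [[0,0.8,0],[0,0,0],1],
    [[0,0.6,0],[0,0,0],1],
    [[0,0.4,0],[0,0,0],1],
    [[0,0.4,0],[0,0,0],1],
    [[0,0.27,0],[0,0,0],1],
    [[0,0,0],[0,0,0],1],
  ],
)

```text
time: 15.35
tool_pos: [0.5272, 0.1067, 0.1737]
tool_rot: [0.382, -0.381, -0.595, 0.595]
contact_force: [-0.0, -0.2, -2.2]
gripper_width: 0.274
```

```bash
python3 - <<'E'
from h import *
plan([.5589,.1212,.174],114.7)
E
```

```text
t 15.35 pos [0.5272 0.1067 0.1737] yaw 114.64 tilt [-0.001 -0.    -1.   ] units [-0.   -0.01 -1.4 ] turn_y -0.01 F [-0.  -0.2 -2.2] w 0.27
```

drive_tool(
  motion=[
    [[0,0,-0.3],[0,0,0],1],
    [[0,0,-0.4],[0,0,0],1],
    [[0,0,-0.4],[0,0,0],1],
    [[0,0,-0.3],[0,0,0],1],
    [[0,0,0],[0,0,0],1],
    [[0,0,0],[0,0,0],1],
  ],
)

```text
time: 15.95
tool_pos: [0.5595, 0.1216, 0.1744]
tool_rot: [0.382, -0.382, -0.595, 0.595]
contact_force: [-1.0, -0.2, -1.0]
gripper_width: 0.275
```

drive_tool(
  motion=[
    [[0,-0.15,0],[0,0,0],1],
    [[0,-0.15,0],[0,0,0],1],
    [[0,-0.15,0],[0,0,0],1],
    [[0,-0.15,0],[0,0,0],1],
    [[0,-0.15,0],[0,0,0],1],
    [[0,-0.15,0],[0,0,0],1],
    [[0,0,0],[0,0,0],1],
    [[0,0,0],[0,0,0],1],
  ],
)

```text
time: 16.75
tool_pos: [0.5594, 0.1214, 0.1972]
tool_rot: [-0.382, 0.382, 0.595, -0.595]
contact_force: [-0.2, 0.3, -1.5]
gripper_width: 0.274
```

```bash
python3 - <<'E'
from h import *
plan([.5589,.1212,.3],114.7)
E
```

```text
t 16.75 pos [0.5594 0.1214 0.1972] yaw 114.64 tilt [ 0.  0. -1.] units [ 0.   -4.11  0.02] turn_y -0.01 F [-0.2  0.3 -1.5] w 0.27
```

drive_tool(
  motion=[
    [[0,-0.15,0],[0,0,0],1],
    [[0,-0.15,0],[0,0,0],1],
    [[0,-0.15,0],[0,0,0],1],
    [[0,-0.15,0],[0,0,0],1],
    [[0,-0.15,0],[0,0,0],1],
    [[0,0,0],[0,0,0],1],
    [[0,0,0],[0,0,0],1],
  ],
)

```text
time: 17.45
tool_pos: [0.5594, 0.1214, 0.2158]
tool_rot: [-0.382, 0.382, 0.595, -0.595]
contact_force: [0.1, -0.4, -5.3]
gripper_width: 0.274
```

```bash
python3 - <<'E'
from h import *
plan([.5589,.1212,.35],114.7)
E
```

```text
t 17.45 pos [0.5594 0.1214 0.2158] yaw 114.64 tilt [ 0. -0. -1.] units [ 0.   -5.37  0.02] turn_y -0.01 F [ 0.1 -0.4 -5.3] w 0.27
```

The force rose by about 3 N, so the head is hanging. Lifting out smoothly.

drive_tool(
  motion=[
    [[0,-0.3,0],[0,0,0],1],
    [[0,-0.5,0],[0,0,0],1],
    [[0,-0.6,0],[0,0,0],1],
    [[0,-0.6,0],[0,0,0],1],
    [[0,-0.6,0],[0,0,0],1],
    [[0,-0.6,0],[0,0,0],1],
    [[0,-0.6,0],[0,0,0],1],
    [[0,-0.6,0],[0,0,0],1],
    [[0,-0.6,0],[0,0,0],1],
    [[0,-0.4,0],[0,0,0],1],
    [[0,-0.2,0],[0,0,0],1],
    [[0,-0.1,0],[0,0,0],1],
  ],
)

```text
time: 18.65
tool_pos: [0.5595, 0.1214, 0.3588]
tool_rot: [-0.382, 0.382, 0.595, -0.595]
contact_force: [-0.4, -0.2, -5.6]
gripper_width: 0.271
```

drive_tool(
  motion=[
    [[0,0,0],[0,0,0],1],
    [[0,0,0],[0,0,0],1],
    [[0,0,0],[0,0,0],1],
  ],
)

```text
time: 18.95
tool_pos: [0.5591, 0.1214, 0.3573]
tool_rot: [0.382, -0.381, -0.595, 0.596]
contact_force: [-0.4, -0.1, -5.1]
gripper_width: 0.276
```

```bash
python3 - <<'E'
from h import *
plan([.443,.31,.36],114.7)
f=manip.grab_frame('side');W=np.linalg.inv(f['world_from_camera']);p=W@np.array([.559,.121,.25,1]);K=np.array(f['camera_matrix']);uv=(K@(p[:3]/p[2]))[:2].astype(int);print(uv)
cv2.imwrite('pics/s3.png',cv2.resize(f['img'][max(uv[1]-60,0):uv[1]+90,uv[0]-100:uv[0]+100],None,fx=4,fy=4,interpolation=cv2.INTER_CUBIC))
E
```

```text
t 18.95 pos [0.5591 0.1214 0.3573] yaw 114.64 tilt [-0.002 -0.    -1.   ] units [ 8.79 -0.1   1.08] turn_y -0.01 F [-0.4 -0.1 -5.1] w 0.28
[296 138]
```

View pics/s3.png

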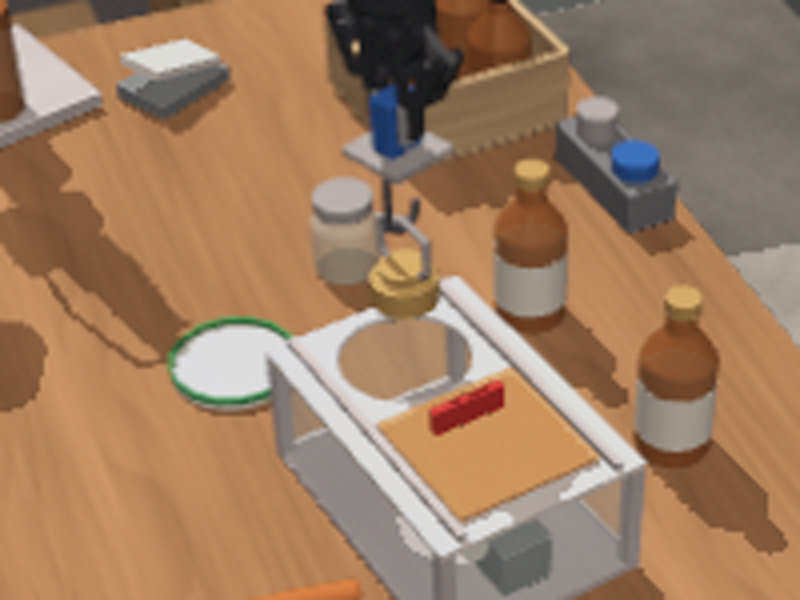

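Side view: head hangs upright by its bail from the hook at (405,270), clear of the roof. Carrying it to the tray gently.

drive_tool(
  motion=[
    [[0.2,0,0.03],[0,0,0],1],
    [[0.4,0,0.05],[0,0,0],1],
    [[0.6,0,0.08],[0,0,0],1],
    [[0.7,0,0.09],[0,0,0],1],
    [[0.7,0,0.09],[0,0,0],1],
    [[0.7,0,0.09],[0,0,0],1],
    [[0.7,0,0.09],[0,0,0],1],
    [[0.7,0,0.09],[0,0,0],1],
    [[0.7,0,0.09],[0,0,0],1],
    [[0.7,0,0.09],[0,0,0],1],
    [[0.7,0,0.08],[0,0,0],1],
    [[0.6,0,0.07],[0,0,0],1],
  ],
)

```text
time: 20.2
tool_pos: [0.4594, 0.2815, 0.3585]
tool_rot: [-0.381, 0.381, 0.596, -0.595]
contact_force: [0.2, 0.6, -5.5]
gripper_width: 0.275
```

drive_tool(
  motion=[
    [[0.5,0,0.06],[0,0,0],1],
    [[0.35,0,0.04],[0,0,0],1],
    [[0.2,0,0.03],[0,0,0],1],
    [[0,0,0],[0,0,0],1],
    [[0,0,0],[0,0,0],1],
    [[0,0,0],[0,0,0],1],
    [[0,0,0],[0,0,0],1],
    [[0,0,0],[0,0,0],1],
  ],
)

```text
time: 21.0
tool_pos: [0.4472, 0.302, 0.3583]
tool_rot: [0.382, -0.382, -0.595, 0.595]
contact_force: [-0.7, 0.5, -5.5]
gripper_width: 0.277
```

```bash
python3 - <<'E'
from h import *
plan([.443,.31,.185],114.7)
T=tool();f=manip.grab_frame('wrist');W=T@np.array(f['T_tool_cam']);P=pts(f,W);im=f['img'].astype(int);Z=P[...,2]
g=(im[...,1]>im[...,2]+30)&(im[...,1]>im[...,0]+20)&(Z<.03)&(np.hypot(P[...,0]-.443,P[...,1]-.31)<.09);q=P[g]
print(len(q),q.min(0),q.max(0),q.mean(0))
A=np.c_[2*q[:,:2],np.ones(len(q))];x=np.linalg.lstsq(A,(q[:,:2]**2).sum(1),rcond=None)[0];print("tray",x[:2],np.sqrt(x[2]+x[0]**2+x[1]**2))
E
```

```text
t 21.0 pos [0.4472 0.302  0.3583] yaw 114.61 tilt [-0. -0. -1.] units [0.36 6.93 0.02] turn_y -0.02 F [-0.7  0.5 -5.5] w 0.28
500 [ 3.80508954e-01  2.48154976e-01 -1.54722515e-06] [0.4986381  0.37438509 0.01584837] [0.42422048 0.30424406 0.01258041]
tray [0.44319351 0.31130451] 0.0609508200516709
```

drive_tool(
  motion=[
    [[0.2,0.3,0.02],[0,0,0],1],
    [[0.17,0.6,0],[0,0,0],1],
    [[0,0.7,0],[0,0,0],1],
    [[0,0.7,0],[0,0,0],1],
    [[0,0.7,0],[0,0,0],1],
    [[0,0.7,0],[0,0,0],1],
    [[0,0.7,0],[0,0,0],1],
    [[0,0.7,0],[0,0,0],1],
    [[0,0.6,0],[0,0,0],1],
    [[0,0.4,0],[0,0,0],1],
    [[0,0.3,0],[0,0,0],1],
    [[0,0.2,0],[0,0,0],1],
  ],
)

```text
time: 22.25
tool_pos: [0.4427, 0.3105, 0.1928]
tool_rot: [0.382, -0.382, -0.595, 0.595]
contact_force: [-0.3, 0.1, -5.5]
gripper_width: 0.272
```

drive_tool(
  motion=[
    [[0,0.1,0],[0,0,0],1],
    [[0,0.1,0],[0,0,0],1],
    [[0,0.1,0],[0,0,0],1],
    [[0,0.1,0],[0,0,0],1],
    [[0,0.1,0],[0,0,0],1],
    [[0,0.1,0],[0,0,0],1],
    [[0,0.1,0],[0,0,0],1],
    [[0,0.1,0],[0,0,0],1],
    [[0,0,0],[0,0,0],1],
    [[0,0,0],[0,0,0],1],
  ],
)

```text
time: 23.25
tool_pos: [0.4431, 0.3107, 0.174]
tool_rot: [-0.382, 0.382, 0.596, -0.595]
contact_force: [-0.7, 0.6, -2.3]
gripper_width: 0.275
```

```bash
python3 - <<'E'
from h import *
plan([.4432,.311,.152],114.7)
E
```

```text
t 23.25 pos [0.4431 0.3107 0.174 ] yaw 114.64 tilt [ 0.001  0.001 -1.   ] units [ 0.01  0.88 -0.01] turn_y -0.01 F [-0.7  0.6 -2.3] w 0.27
```

Head is down (force back to hook weight only). Lowering clear of the bail, then checking.

drive_tool(
  motion=[
    [[0,0.2,0],[0,0,0],1],
    [[0,0.2,0],[0,0,0],1],
    [[0,0.2,0],[0,0,0],1],
    [[0,0.2,0],[0,0,0],1],
    [[0,0.08,0],[0,0,0],1],
    [[0,0,0],[0,0,0],1],
    [[0,0,0],[0,0,0],1],
  ],
)

```text
time: 23.95
tool_pos: [0.4428, 0.3105, 0.1514]
tool_rot: [-0.382, 0.382, 0.595, -0.595]
contact_force: [-1.3, 0.5, -1.7]
gripper_width: 0.271
```

```bash
python3 - <<'E'
from h import *
plan([.4432,.311,.152],114.7)
f=manip.grab_frame('side');W=np.linalg.inv(f['world_from_camera']);p=W@np.array([.443,.31,.08,1]);K=np.array(f['camera_matrix']);uv=(K@(p[:3]/p[2]))[:2].astype(int);print(uv)
cv2.imwrite('pics/s4.png',cv2.resize(f['img'][max(uv[1]-50,0):uv[1]+40,uv[0]-60:uv[0]+60],None,fx=6,fy=6,interpolation=cv2.INTER_CUBIC))
E
```

```text
t 23.95 pos [0.4428 0.3105 0.1514] yaw 114.64 tilt [ 0.  0. -1.] units [ 0.01 -0.03 -0.02] turn_y -0.01 F [-1.3  0.5 -1.7] w 0.27
[252 153]
```

View pics/s4.png

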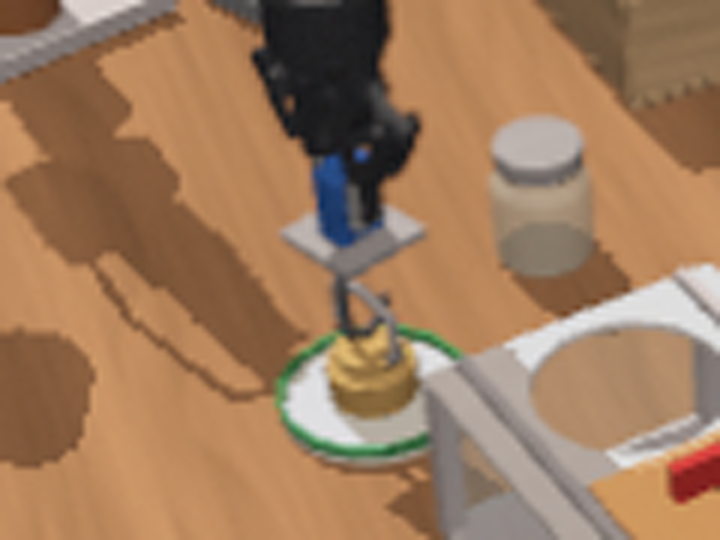

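Head stands upright in the tray, hook's V below the bail. Backing the hook out along its -x.

drive_tool(
  motion=[
    [[0,0,0.15],[0,0,0],1],
    [[0,0,0.15],[0,0,0],1],
    [[0,0,0.15],[0,0,0],1],
    [[0,0,0.15],[0,0,0],1],
    [[0,0,0],[0,0,0],1],
  ],
)

```text
time: 24.5
tool_pos: [0.4285, 0.304, 0.1513]
tool_rot: [0.382, -0.382, -0.595, 0.595]
contact_force: [-0.8, 0.7, -2.2]
gripper_width: 0.276
```

drive_tool(
  motion=[
    [[0,0,0.15],[0,0,0],1],
    [[0,0,0.15],[0,0,0],1],
    [[0,0,0.2],[0,0,0],1],
    [[0,0,0.25],[0,0,0],1],
    [[0,0,0.25],[0,0,0],1],
    [[0,0,0.2],[0,0,0],1],
    [[0,0,0],[0,0,0],1],
  ],
)

```text
time: 25.2
tool_pos: [0.4011, 0.2915, 0.1512]
tool_rot: [0.382, -0.382, -0.595, 0.595]
contact_force: [-0.4, 0.5, -1.6]
gripper_width: 0.271
```

```bash
python3 - <<'E'
from h import *
plan([.4432,.311,.152],114.7)
f=manip.grab_frame('top');P=pts(f);Z=P[...,2];d=np.hypot(P[...,0]-.443,P[...,1]-.311)
q=P[(d<.05)&(Z>.03)&(Z<.105)];print(len(q),q.mean(0),q.min(0),q.max(0))
E
```

```text
t 25.2 pos [0.4011 0.2915 0.1512] yaw 114.65 tilt [-0. -0. -1.] units [ 0.01 -0.03 -1.85] turn_y -0.01 F [-0.4  0.5 -1.6] w 0.27
117 [0.45481642 0.30442516 0.05589555] [0.43379316 0.28060505 0.03051986] [0.47185451 0.33895791 0.09862068]
```

drive_tool(
  motion=[
    [[0,-0.3,0],[0,0,0],1],
    [[0,-0.6,0],[0,0,0],1],
    [[0,-0.8,0],[0,0,0],1],
    [[0,-1,0],[0,0,0],1],
    [[0,-1,0],[0,0,0],1],
    [[0,-1,0],[0,1,0],1],
    [[0,-1,0],[0,1,0],1],
    [[0,-1,0],[0,1,0],1],
    [[0,-0.6,0],[0,1,0],1],
    [[0,0,0],[0,1,0],1],
    [[0,0,0],[0,1,0],1],
    [[0,0,0],[0,1,0],1],
  ],
)

```text
time: 26.45
tool_pos: [0.4021, 0.2919, 0.3359]
tool_rot: [-0.544, 0.544, 0.453, -0.451]
contact_force: [-0.6, -0.9, -0.8]
gripper_width: 0.274
```

drive_tool(
  motion=[
    [[0,0,0],[0,0.2,0],1],
    [[0,0,0],[0,0,0],1],
    [[0,0,0],[0,0,0],1],
  ],
)

```text
time: 26.75
tool_pos: [0.4019, 0.2918, 0.3344]
tool_rot: [-0.547, 0.547, 0.449, -0.448]
contact_force: [0.0, -0.2, -2.1]
gripper_width: 0.277
```

```bash
python3 - <<'E'
from h import *
plan([.404,-.3075,.334],78.64)
E
```

```text
t 26.75 pos [0.4019 0.2918 0.3344] yaw 78.71 tilt [ 0.001  0.    -1.   ] units [-2.349e+01  1.000e-02 -4.780e+00] turn_y 0.01 F [ 0.  -0.2 -2.1] w 0.28
```

drive_tool(
  motion=[
    [[-0.5,0,-0.1],[0,0,0],1],
    [[-1,0,-0.2],[0,0,0],1],
    [[-1,0,-0.2],[0,0,0],1],
    [[-1,0,-0.2],[0,0,0],1],
    [[-1,0,-0.2],[0,0,0],1],
    [[-1,0,-0.2],[0,0,0],1],
    [[-1,0,-0.2],[0,0,0],1],
    [[-1,0,-0.2],[0,0,0],1],
    [[-1,0,-0.2],[0,0,0],1],
    [[-1,0,-0.2],[0,0,0],1],
    [[-1,0,-0.2],[0,0,0],1],
    [[-1,0,-0.2],[0,0,0],1],
  ],
)

```text
time: 27.95
tool_pos: [0.4009, -0.0031, 0.3339]
tool_rot: [-0.547, 0.547, 0.448, -0.448]
contact_force: [-0.4, -0.0, -1.6]
gripper_width: 0.272
```

drive_tool(
  motion=[
    [[-1,0,-0.2],[0,0,0],1],
    [[-1,0,-0.2],[0,0,0],1],
    [[-1,0,-0.2],[0,0,0],1],
    [[-1,0,-0.2],[0,0,0],1],
    [[-1,0,-0.2],[0,0,0],1],
    [[-1,0,-0.2],[0,0,0],1],
    [[-1,0,-0.2],[0,0,0],1],
    [[-1,0,-0.2],[0,0,0],1],
    [[-1,0,-0.2],[0,0,0],1],
    [[-1,0,-0.2],[0,0,0],1],
    [[-1,0,-0.2],[0,0,0],1],
    [[-0.9,0,-0.2],[0,0,0],1],
  ],
)

```text
time: 29.15
tool_pos: [0.4008, -0.3065, 0.3338]
tool_rot: [0.547, -0.547, -0.448, 0.448]
contact_force: [0.6, -0.5, -1.3]
gripper_width: 0.273
```

drive_tool(
  motion=[
    [[0,0,0],[0,0,0],1],
    [[0,0,0],[0,0,0],1],
    [[0,0,0],[0,0,0],1],
  ],
)

```text
time: 29.45
tool_pos: [0.4015, -0.3045, 0.3339]
tool_rot: [0.547, -0.547, -0.448, 0.448]
contact_force: [-0.6, 0.8, -1.2]
gripper_width: 0.272
```

```bash
python3 - <<'E'
from h import *
plan([.404,-.3075,.137],78.64)
E
```

```text
t 29.45 pos [ 0.4015 -0.3045  0.3339] yaw 78.67 tilt [ 0.  0. -1.] units [-0.1   7.88 -0.12] turn_y 0.01 F [-0.6  0.8 -1.2] w 0.27
```

drive_tool(
  motion=[
    [[-0.1,0.4,-0.12],[0,0,0],1],
    [[0,0.7,0],[0,0,0],1],
    [[0,0.8,0],[0,0,0],1],
    [[0,0.8,0],[0,0,0],1],
    [[0,0.8,0],[0,0,0],1],
    [[0,0.8,0],[0,0,0],1],
    [[0,0.8,0],[0,0,0],1],
    [[0,0.8,0],[0,0,0],1],
    [[0,0.7,0],[0,0,0],1],
    [[0,0.5,0],[0,0,0],1],
    [[0,0.3,0],[0,0,0],1],
    [[0,0,0],[0,0,0],1],
  ],
)

```text
time: 30.65
tool_pos: [0.4036, -0.3072, 0.1472]
tool_rot: [0.548, -0.546, -0.448, 0.448]
contact_force: [0.2, -0.2, -0.9]
gripper_width: 0.275
```

drive_tool(
  motion=[
    [[0,0.15,0],[0,0,0],1],
    [[0,0.1,0],[0,0,0],1],
    [[0,0.1,0],[0,0,0],1],
    [[0,0.1,0],[0,0,0],1],
    [[0,0,0],[0,0,0],1],
    [[0,0,0],[0,0,0],1],
  ],
)

```text
time: 31.25
tool_pos: [0.4042, -0.308, 0.1376]
tool_rot: [-0.547, 0.547, 0.448, -0.448]
contact_force: [0.5, 0.3, -1.5]
gripper_width: 0.275
```

```bash
python3 - <<'E'
from h import *
plan([.404,-.3075,.137],78.64)
E
```

```text
t 31.25 pos [ 0.4042 -0.308   0.1376] yaw 78.64 tilt [ 0. -0. -1.] units [0.02 0.02 0.01] turn_y -0.0 F [ 0.5  0.3 -1.5] w 0.28
```

drive_tool(
  motion=[
    [[0,0.05,0],[0,0,0],1],
    [[0,0.05,0],[0,0,0],1],
    [[0,0,0],[0,0,0],1],
    [[0,0,0],[0,0,0],1],
  ],
)

```text
time: 31.65
tool_pos: [0.4045, -0.3083, 0.137]
tool_rot: [-0.547, 0.547, 0.448, -0.448]
contact_force: [-3.7, 2.5, 7.5]
gripper_width: 0.273
```

Collar seated (upward 7.5 N). Releasing and rising straight up.

drive_tool(
  motion=[
    [[0,-0.03,0],[0,0,0],1],
    [[0,0,0],[0,0,0],0.2],
    [[0,0,0],[0,0,0],-0.4],
    [[0,0,0],[0,0,0],-1],
    [[0,0,0],[0,0,0],-1],
    [[0,0,0],[0,0,0],-1],
    [[0,0,0],[0,0,0],-1],
    [[0,0,0],[0,0,0],-1],
  ],
)

```text
time: 32.45
tool_pos: [0.4042, -0.308, 0.1358]
tool_rot: [-0.547, 0.547, 0.448, -0.448]
contact_force: [-0.2, 0.0, 1.0]
gripper_width: 1.001
```

drive_tool(
  motion=[
    [[0,-0.3,0],[0,0,0],-1],
    [[0,-0.6,0],[0,0,0],-1],
    [[0,-1,0],[0,0,0],-1],
    [[0,-1,0],[0,0,0],-1],
    [[0,-1,0],[0,0,0],-1],
    [[0,-1,0],[0,0,0],-1],
    [[0,-1,0],[0,0,0],-1],
    [[0,-1,0],[0,0,0],-1],
    [[0,0,0],[0,0,0],-1],
    [[0,0,0],[0,0,0],-1],
  ],
)

```text
time: 33.45
tool_pos: [0.4044, -0.3082, 0.3098]
tool_rot: [-0.546, 0.548, 0.448, -0.448]
contact_force: [-0.5, 0.4, -0.5]
gripper_width: 1.004
```

```bash
python3 - <<'E'
from h import *
plan([.404,-.3075,.137],78.64)
T=tool();f=manip.grab_frame('wrist');W=T@np.array(f['T_tool_cam']);P=pts(f,W);Z=P[...,2]
d=np.hypot(P[...,0]-.403,P[...,1]+.307)
def rect(n,m):
    q=P[m];r=cv2.minAreaRect((q[:,:2]*1000).astype(np.float32));print(n,m.sum(),np.round(r[0],1),np.round(r[1],1),round(r[2],2),np.median(q,0).round(4))
rect("grip",(d<.04)&(Z>.17)&(Z<.185)); rect("collar",(d<.06)&(Z>.12)&(Z<.133)); rect("foot",(d<.085)&(Z>.007)&(Z<.016))
f=manip.grab_frame('side');cv2.imwrite('pics/s5.png',cv2.resize(f['img'][100:340,180:460],None,fx=2.5,fy=2.5,interpolation=cv2.INTER_CUBIC))
f=manip.grab_frame('top');P=pts(f);Z=P[...,2];d=np.hypot(P[...,0]-.443,P[...,1]-.311)
q=P[(d<.05)&(Z>.038)&(Z<.056)];print("headtop",len(q),cv2.minEnclosingCircle((q[:,:2]*1000).astype(np.float32)))
q=P[(d<.055)&(Z>.075)&(Z<.11)];print("bail",len(q),q.mean(0),q[:,2].max())
E
```

```text
t 33.45 pos [ 0.4044 -0.3082  0.3098] yaw 78.64 tilt [ 0.002 -0.002 -1.   ] units [0.04 6.91 0.04] turn_y 0.0 F [-0.5  0.4 -0.5] w 1.0
grip 831 [ 402.9 -308. ] [23.8 35. ] 78.26 [ 0.4018 -0.308   0.1769]
collar 1997 [ 403.5 -308.2] [64.1 64.5] 78.59 [ 0.3947 -0.3027  0.1271]
foot 1698 [ 402.7 -306.7] [100.1  98.9] 78.59 [ 0.3727 -0.2978  0.0109]
headtop 136 ((443.152099609375, 308.728759765625), 29.079469680786133)
bail 46 [0.44487793 0.30842402 0.09008612] 0.09962842542438888
```

View pics/s5.png

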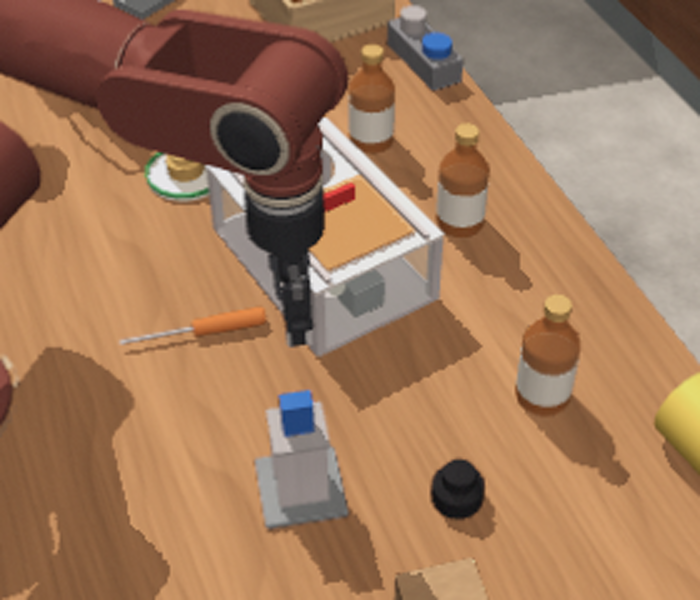

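Side view: hook upright in its stand at (297,420), head in the tray at (185,165), shutter open, bystanders in place, gripper clear. Handing in.

```bash
python3 -c "
from plant import manip
print(manip.job_done())"
```

```text
the job is handed in; nothing more can be done
None
```

The job is done and handed in at 33.6 s of the 72 s allowed; no verdict is reported at hand-in. I pushed the shutter to its end stop, lifted the capping head out with the hook, set it in the tray, and hung the hook back in its stand.

Last checks:
- **Head:** it stands about 2.5 mm from the tray centre. The bail top is near its expected height, and the side view shows it upright.
- **Hook:** it hangs about 1.5 mm off the stand centre and square to it. The collar is at its original height, and the gripper is open and clear above it.
- **Shutter:** the end stop answered with about 10 N. The last picture shows it still open.
- **Bystanders:** those in the last picture look undisturbed, but I did not measure them. The cap jar was not in view.

No check failed. The top and wrist cameras differed by 1–2 mm, which is within their calibration.

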